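Wedge up the light box's diffuser frame for a lamp change

TASK

The light box needs new LED strips, so first slide its brightness fader all the way left to the off stop. Then take the orange wedge, put its thin edge into the pry notch under the front of the diffuser frame and push it in, flat on the base, until the frame just lifts off the base - a gap of about 4 mm, at most 6 mm. Finish while still gripping the wedge in there, so that the frame rests on it and I can reach the clips; do not lift the frame with the fingers or the arm, do not raise it with the light still on, and leave the other things on the desk alone.

Things in the scene. Friction and masses are not known exactly. Their poses are not given: they have to be found in the camera images.
- light_box: flat aluminium light box, fixed, 155 (x) x 240 (y) mm, on the black desk pad, turned up to 9 degrees. Origin under its centre, under its feet; x away from its front, y left, z up. Its base's flat top is 14 mm above the origin. The front 50 mm (x -77.5 to -27.5 mm) is an open black control strip: fader on the left, pry notch right of the middle, with a small yellow arrow to it
- brightness_fader (a joint): fader position in m: 0 = off, at the left end stop (light_box y +98 mm), 0.09 = brightest, at the right end (y +8 mm). Slides along light_box y, stays where it is left, takes about 2 N
- fader_top (a point): centre of the top of the black fader cap with a white line. The cap is 24 mm along x and 13 mm along the track; its top is 14 mm above the strip; its middle is 25 mm in front of the frame's front face
- diffuser_frame: silver frame with white opal panel, 104 mm deep, 240 mm wide, 20 mm high, lying on the base behind the strip, hinged along its back edge. Origin on the hinge line (light_box x +76.5, z +14 mm), axes as light_box when shut. Weight and hinge springs press it shut with about 6 N at its front edge; let go, it falls shut again
- pry_notch (a point): middle of the upper edge of the pry notch's mouth, on the frame's front face (light_box x -27.5, y -60 mm); rises with the frame. The notch is 60 mm wide and, while shut, 4.5 mm high above the strip (18.5 mm above light_box's origin); the rise above that is the gap under the frame. Behind the mouth the flat base runs on for 90 mm and nothing is in the way
- wedge: loose orange nylon wedge, 60 g, 95 mm long (x), 36 mm wide (y), tip to +x. Origin at the centre of its flat underside. The rear 30 mm is a ribbed block 20 mm high with flat upright sides, to be gripped across the width; from there the top slopes straight down to the 2 mm thick tip
- wedge_tip (a point): middle of the wedge's thin edge, at its underside (wedge x +47.5 mm). The frame's edge meets the slope when this is 9 mm inside the frame's front face; then the frame rises 1 mm for every 3.6 mm of travel, under a push of about 5 N (friction about 0.25). Lying loose under the frame it stays where it is
- rubber_stamp: bystander: hand stamp with red foot and wooden knob, 25 x 58 x 60 mm, origin under its centre, on the right of the light box like the wedge; the two may change places
- lens_case: bystander: white and blue contact lens case, 30 x 62 x 18 mm, in front of the light box, origin under its centre
- saline: bystander: small white bottle with a label, 39 mm across, 73 mm tall, upright behind the light box on the right, origin under its centre

How it is judged:
By the outcome, as a careful person would: the job done as asked, in the order asked, and still so for the second after the job is handed in, while the arm keeps its last pose, push and grip.
It also fails if it takes over 48 s, if anything falls off the work surface, if the arm or the gripper's body presses on something with over 40 N, if the wrist force passes 120 N, or if a joint passes its speed limit or range.

ROBOT

A 6-joint arm with a two-finger parallel gripper is mounted at the origin on a cart in front of the work surface, level with it; the furniture and walls round the work are solid. World frame = base frame: x ahead of the robot, y to its left, z up, the work surface at z = 0. Lengths are in mm, angles in rad, forces in N, time in s.
With the tool pointing down it reaches from about 300 to 850 mm from the base axis. Payload 4.2 kg.
Tool frame: the origin (TCP) lies at the very end of the fingers, on their centre line; the grasp point (between the pads) lies ctrl.pinch_z behind it (ctrl.pinch_z is the distance from the TCP to the grasp point, in mm); z points along the fingers, y is the line along which they close (so a half turn about z gives the same grasp; the last joint's range is limited). The gripper opens to 91 mm and grips with 3 to 60 N. Pads are 32 mm wide; open, the fingers measure 118 mm over their backs; the gripper's body (76 mm by 178 mm) begins 60 mm behind the grasp point.
Start: joints at [1.1, 0.32, 1.565, -0, 1.257, -0.02], TCP at [250.524, 517.572, 213.976] pointing down, gripper open.
Joint ranges: [-3.11, 3.11], [-0.84, 2.01], [0.21, 2.61], [-1.34, 4.49], [0.05, 2.63], [-2.56, 2.56]. Speed limits (rad/s): [2.57, 2.57, 3.14, 3.14, 3.14, 3.14].

INTERFACE

Orientations are given as [roll, pitch, yaw] about the fixed x, y, z axes, in that order (R = Rz(yaw) Ry(pitch) Rx(roll)).
In Python, from plant import ctrl gives the robot as it stands.
- The arm moves only by the shell command python3 -m handwheel 'ROWS' [OPENING]. ROWS is JSON, a list of rows, each a list of 2 entries, a list of its own where there are three numbers: the shift along the tool's x, y, z in m, then the turn, a rotation vector about the tool's x, y, z in degrees. In form: [[[x, y, z], [wx, wy, wz]], ...]. A call has 1 to 20 rows; each row is the pose to reach, as a shift and turn from the pose commanded when the call began, along the tool's axes at that moment; what a row does not reach only later rows make up. A row lasts 1/10 s, in which the tool goes at most 50 mm and 8.59 degrees, less where a joint would pass 70% of its speed; a pose out of reach is approached as far as the arm can. A call with a gripper value outside its range is refused whole. OPENING is the opening, from -1 (shut) to 1 (fully open), so that 0 is half open, set as the call begins (- or left out, the last holds). The fingers move at their own pace and stop on an object; the grip force is fixed at half the most. Time passes only in rows, so rows that repeat a pose let the fingers close. It gives the time, the measured TCP pose, the force, the opening and the grip force at its end, in the units of the state.
- ctrl.get_obs(): the state, without advancing time (a new reading comes with each control period).
- ctrl.camera(name): name is "side" or "top"; returns a dict with "img" (384x512x3 uint8, red, green, blue), "depth" (384x512 float32, mm along the optical axis (not along the pixel's ray), 0 where there is no reading), "camera_matrix" (3x3 intrinsics, pixels), "origin" and "attitude" of the camera in the world. Camera axes: x right, y down, z forward; pixel columns grow to the right and rows downward; lengths in mm; the calibration is good to about 2 mm. A picture is of the moment at which its call begins.
- ctrl.hand_in(): hands the job in; it is judged then, once.
The state is a dict: "time_s": time; "joints": joint angles; "qd": joint speeds; "effort": joint torques, N m; "eef_pos": TCP position; "ee_rot": TCP orientation; "ft_force": force on the tool from outside, world axes, zero at the start; "wrist_torque": the same for the moment, N m; "opening": finger opening in mm; "grasp_force": force on a finger pad.
Only numpy, scipy, OpenCV 4.12 (cv2) and the standard library are available. Lean on these libraries where they do the work, as an engineer would, in place of code of your own. Each camera call takes 0.05 s, during which the arm holds its last target. There are 200 camera calls.

## Working session

There is one attempt and no reset: what is moved stays moved. The work goes in short steps, Python scripts to look and compute and a shell command to move; the robot and the scene stay as the last step left them, time stands still between calls to the robot, and variables do not carry over. Pictures are saved under pics/ and viewed, at most 10 in all, crops included, and the job is handed in when it is done.

```bash
ls; mkdir -p pics; cat > h.py <<'E'
import numpy as np, cv2, json
from plant import ctrl
from scipy.spatial.transform import Rotation as R
def cam(n):
    c=ctrl.camera(n); return c
def rot(c):
    a=np.array(c["attitude"],float)
    return a if a.shape==(3,3) else R.from_euler('xyz',a).as_matrix()
def ray(c,uv):
    K=np.array(c["camera_matrix"]); uv=np.atleast_2d(uv).astype(float)
    d=np.c_[(uv[:,0]-K[0,2])/K[0,0],(uv[:,1]-K[1,2])/K[1,1],np.ones(len(uv))]
    return d@rot(c).T
def plane(c,uv,z):
    d=ray(c,uv); o=np.array(c["origin"]); return o+d*((z-o[2])/d[:,2])[:,None]
def cloud(c):
    v,u=np.mgrid[:384,:512]; d=ray(c,np.c_[u.ravel(),v.ravel()])
    return (np.array(c["origin"])+d*c["depth"].reshape(-1,1)).reshape(384,512,3)
E
python3 - <<'E'
from h import *
for n in("top","side"):
    c=cam(n); cv2.imwrite(f"pics/{n}0.png",c["img"][:,:,::-1]); np.savez(f"{n}0.npz",**c)
    print(n,c["origin"],c["attitude"],c["camera_matrix"])
print(ctrl.pinch_z,ctrl.get_obs())
E
```

```text
pics
top [387.0662016  -25.29761801 997.6594915 ] [-3.00237621e+00  8.27725496e-04 -1.58731355e+00] [[392.91237988   0.         257.2180601 ]
 [  0.         392.91237988 187.90206955]
 [  0.           0.           1.        ]]
side [508.81010058 664.69809491 524.26466704] [-2.18091912  0.01870973  3.13859476] [[348.92074987   0.         246.2284103 ]
 [  0.         348.92074987 192.68261054]
 [  0.           0.           1.        ]]
18.8 {'time_s': 0.1, 'joints': array([ 1.10001204e+00,  3.20223888e-01,  1.56556790e+00,  1.74644286e-05,
        1.25741653e+00, -1.99958192e-02]), 'qd': array([-0.00129524, -0.00147187, -0.00130181, -0.0001013 , -0.00075624,
        0.00049304]), 'effort': array([ 1.11263096e-03, -4.13331807e+01, -2.32510489e+01,  7.28902454e-02,
        4.22063924e-02, -6.07583274e-05]), 'eef_pos': array([250.29430921, 517.14865231, 213.20249408]), 'ee_rot': array([-3.13997765e+00, -4.89061161e-05,  2.69079875e+00]), 'ft_force': array([-0.79226607,  0.05926262,  0.43521272]), 'wrist_torque': array([ 0.00865547, -0.02208713,  0.03986362]), 'grasp_force': 0.0, 'opening': 90.96298846683862}
```

View pics/top0.png

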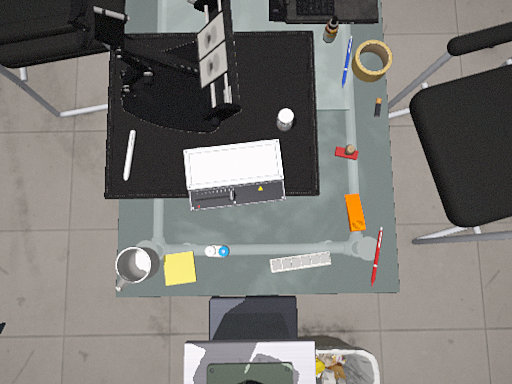

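View pics/side0.png

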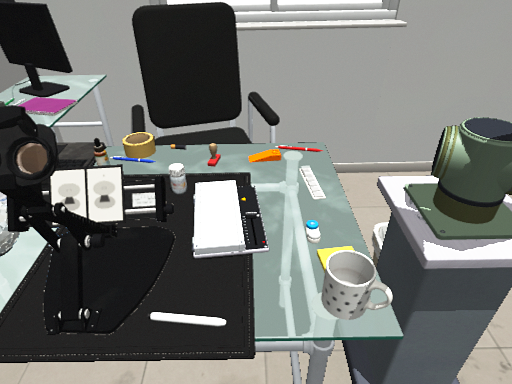

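The top view shows the light box at about (185–285, 140–210), with the fader cap near (233, 196) and the yellow arrow at (261, 188). The wedge is at (355, 212), the stamp at (347, 152), the lens case at (217, 251) and the saline at (286, 119). A black monitor arm stands behind and to the left of the box. Next I'll measure these.

```bash
python3 - <<'E'
from h import *
t=dict(np.load("top0.npz")); s=dict(np.load("side0.npz"))
P=cloud(t); img=t["img"]
im=np.vstack([cv2.resize(img[135:215,180:290][:,:,::-1],None,fx=5,fy=5,interpolation=cv2.INTER_CUBIC)])
im2=cv2.resize(img[185:235,335:375][:,:,::-1],None,fx=5,fy=5,interpolation=cv2.INTER_CUBIC)
im2=cv2.copyMakeBorder(im2,0,400-250,0,0,cv2.BORDER_CONSTANT)
cv2.imwrite("pics/crop.png",np.hstack([im,im2]))
cv2.imwrite("pics/sidecrop.png",cv2.resize(s["img"][140:265,180:330][:,:,::-1],None,fx=4.7,fy=4.7,interpolation=cv2.INTER_CUBIC))
def comp(c,m,lo=15):
    n,l,st,ce=cv2.connectedComponentsWithStats(m.astype(np.uint8)*255); 
    return [(i,st[i],ce[i],l==i) for i in range(1,n) if st[i,4]>=lo]
for nm,c in(("top",t),("side",s)):
    Pc=cloud(c); hsv=cv2.cvtColor(c["img"],cv2.COLOR_RGB2HSV)
    for k,lo,hi in(("orange",(6,180,120),(17,255,255)),("yellow",(22,150,150),(34,255,255)),("red",(0,160,90),(4,255,255))):
        for i,st,ce,m in comp(c,cv2.inRange(hsv,lo,hi)>0,8):
            print(nm,k,st,ce.round(1),np.median(Pc[m],0).round(1), 'zrange',np.percentile(Pc[m][:,2],[5,95]).round(1))
# white panel: points above z 25..45 near box
w=(img.min(2)>200)&(P[:,:,2]>20)&(P[:,:,2]<60)
for i,st,ce,m in comp(t,w,200): print("white",st,ce,np.median(P[m],0).round(1),cv2.minAreaRect(P[m][:,:2].astype(np.float32)))
h=P[:,:,2]
print("tall stuff",[(x0,y0,round(float(np.nanmax(h[y0:y0+32,x0:x0+32])))) for y0 in range(0,260,32) for x0 in range(96,400,32) if np.nanmax(h[y0:y0+32,x0:x0+32])>90])
print(h[200:230:4,340:372:4].round())
E
```

```text
top orange [345 194  19  38 346] [353.8 207.9] [ 472.4 -269.2   10.6] zrange [ 1.9 20. ]
top orange [352 222   5   5  14] [353.6 224.4] [ 428.5 -264.    19.6] zrange [17.5 22.3]
top yellow [259 186   4   4  11] [260.2 187.9] [523.8 -33.8  19.1] zrange [16.7 21.2]
top yellow [164 256   1   8   8] [164.  259.5] [350.3 207.    9.8] zrange [ 8.6 13.5]
top yellow [316 358   9  17  99] [319.1 366.2] [ -51.4 -237.  -480.3] zrange [-488.1 -471.9]
top red [335 147  10  10  42] [338.9 151.2] [ 617.4 -238.1   10.7] zrange [ 5.6 14.4]
top red [344 151  14   8  42] [351.6 155.4] [ 604.4 -272.6   11. ] zrange [ 6.2 14.7]
top red [374 247   5  17  40] [376.4 255. ] [ 353.8 -320.7    7.5] zrange [ 3.9 11.6]
top red [371 267   5  15  34] [373.4 273.6] [ 308.7 -309.8    8.5] zrange [ 4.5 11.5]
side orange [272 149   7   3   8] [275.2 150. ] [ 426.2 -282.3   19.5] zrange [19.1 21.6]
side orange [252 152  29  10 120] [269.8 157.6] [ 441.6 -253.2    8.5] zrange [ 1.5 20.1]
side yellow [242 197   4   3   9] [243.6 198.3] [521.7 -32.5  20.2] zrange [18.4 20.9]
side yellow [327 248  25   8  30] [339.1 250.2
[... 1613 characters left out ...]
6, 192, 998), (288, 192, 998), (320, 192, 998), (352, 192, 998), (384, 192, 998), (96, 224, 998), (128, 224, 998), (160, 224, 998), (192, 224, 998), (224, 224, 998), (256, 224, 998), (288, 224, 998), (320, 224, 998), (352, 224, 998), (384, 224, 998), (96, 256, 998), (128, 256, 998), (160, 256, 998), (192, 256, 998), (224, 256, 998), (256, 256, 998), (288, 256, 998), (320, 256, 998), (352, 256, 998), (384, 256, 998)]
[[-6. -0.  8.  5.  8.  8.  1. -3.]
 [ 0.  1.  8.  9.  8. 12. -1. -2.]
 [-2. -1. 13. 14. 12. 13.  0. -5.]
 [ 3. -0. 15. 15. 17. 14. -1. -1.]
 [-3. -1.  7. 17. 16. 18. -1.  1.]
 [-3. -1. -1. 21. 18. 20. 17.  2.]
 [-2. -2. -1. 21. 20. 19. 19. -2.]
 [-2.  1.  1. 19. 19. 18. 23. -2.]]
```

View pics/crop.png

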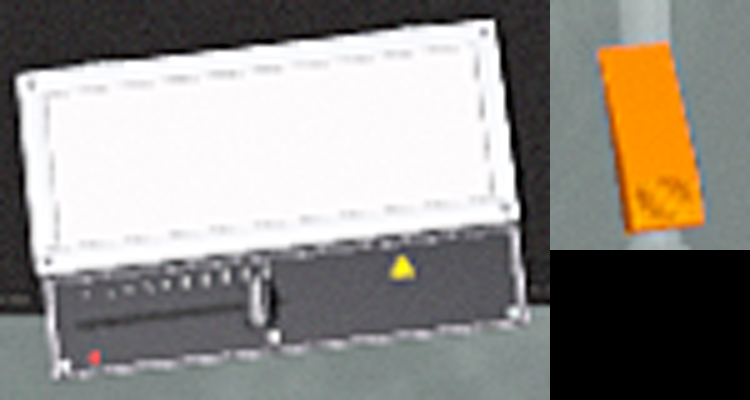

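View pics/sidecrop.png

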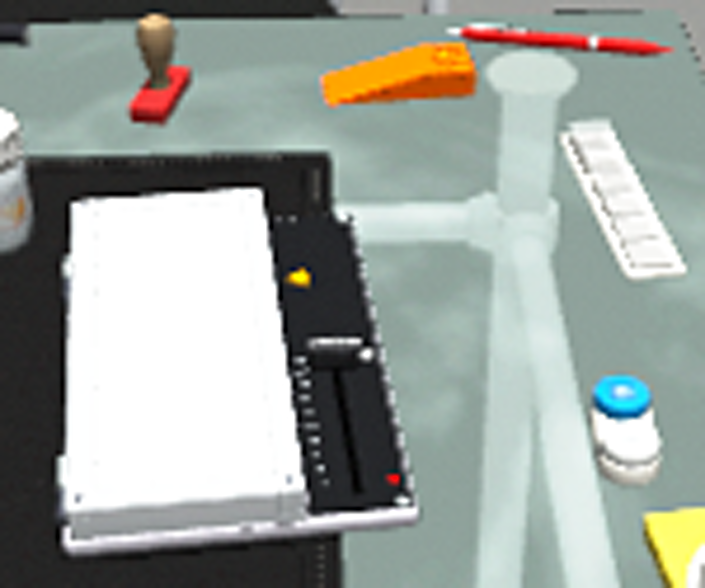

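The crops show the fader cap at the right end of its slot, the yellow arrow at the notch, and the wedge with its tip away from the robot and its block toward it. I'll now measure yaw, heights and positions in both views.

```bash
cat > meas.py <<'E'
from h import *
def frame(c,zmin,name):
    """front-face/frame-top rectangle from points near the frame-top height"""
    P=cloud(c); m=(c["img"].min(2)>150)&(abs(P[:,:,2]-38)<7)&(P[:,:,0]>480)&(P[:,:,0]<680)&(abs(P[:,:,1]-30)<150)
    m=cv2.morphologyEx(m.astype(np.uint8),cv2.MORPH_OPEN,np.ones((3,3)))
    n,l,st,ce=cv2.connectedComponentsWithStats(m); i=1+st[1:,4].argmax(); m=l==i
    # plane fit of top
    Q=P[cv2.erode(m.astype(np.uint8),np.ones((9,9)))>0]; A=np.c_[Q[:,:2],np.ones(len(Q))]; co=np.linalg.lstsq(A,Q[:,2],rcond=None)[0]
    return m,Q,co
E
python3 - <<'E'
from meas import *
for n in("top","side"):
    c=dict(np.load(n+"0.npz")); P=cloud(c); m,Q,co=frame(c,0,n)
    z=np.median(Q[:,2]); print(n,"frame z",z.round(2),"n",len(Q),"slopes",co[:2].round(4))
    ct=max(cv2.findContours(m.astype(np.uint8),0,2)[0],key=cv2.contourArea)[:,0]
    W=plane(c,ct,z)[:,:2].astype(np.float32); r=cv2.minAreaRect(W); print(" rect",r); print(cv2.boxPoints(r).round(1).tolist())
    for nm,(x0,x1,y0,y1) in dict(pad=(480,660,170,200),desk=(330,450,-200,-60)).items():
        k=(P[:,:,0]>x0)&(P[:,:,0]<x1)&(P[:,:,1]>y0)&(P[:,:,1]<y1); print(" ",nm,np.median(P[k][:,2]).round(2),k.sum())
    th=np.radians(6); C=np.array([555,30]); d=P[:,:,:2]-C; bx=d@[np.cos(th),np.sin(th)]; by=d@[-np.sin(th),np.cos(th)]
    k=(bx>-70)&(bx<-38)&(by<-20)&(by>-105); print("  strip",np.median(P[k][:,2]).round(2),k.sum())
    # wedge
    hsv=cv2.cvtColor(c["img"],cv2.COLOR_RGB2HSV); o=cv2.inRange(hsv,(5,120,60),(20,255,255)); 
    o&=((P[:,:,0]>380)&(P[:,:,0]<520)&(P[:,:,1]<-220)&(P[:,:,1]>-310)).astype(np.uint8)*255
    q=P[o>0]; r=cv2.minAreaRect(q[:,:2].astype(np.float32)); print(" wedge",r,len(q),np.percentile(q[:,2],95).round(1))
    if n=="top":
        hi=o.copy()
        a=np.polyfit(q[:,0],q[:,1],1); print("  axis slope",a, "xr",np.percentile(q[:,0],[1,99]))
        pts=plane(c,cv2.findContours(o,0,2)[0][0][:,0],10)[:,:2]; print(cv2.boxPoints(cv2.minAreaRect(pts.astype(np.float32))).round(1).tolist())
    # cap: points on strip above strip z by >6
    k=(bx>-72)&(bx<-34)&(abs(by-30)<80)&(P[:,:,2]>26); print("  cap",np.median(P[k],0).round(1),k.sum(),np.median(bx[k]).round(1),np.median(by[k]).round(1))
E
```

```text
top frame z 37.97 n 1729 slopes [-0.0012 -0.0014]
 rect ((583.3126220703125, 32.030296325683594), (103.21690368652344, 239.29864501953125), 5.6707963943481445)
[[520.0999755859375, 146.0], [543.7999877929688, -92.0999984741211], [646.5, -81.9000015258789], [622.7999877929688, 156.1999969482422]]
  pad 4.73 814
  desk -0.54 2684
  strip 19.85 424
 wedge ((460.9482421875, -270.9886474609375), (94.2002944946289, 36.62149429321289), 5.327385425567627) 569 21.4
  axis slope [ 6.88989193e-02 -3.01581971e+02] xr [414.85388131 506.76010192]
[[412.0, -256.0], [416.1000061035156, -296.1000061035156], [509.3999938964844, -286.6000061035156], [505.29998779296875, -246.60000610351562]]
  cap [505.7  38.2  33. ] 54 -48.3 12.5
side frame z 38.1 n 1722 slopes [-0.0024  0.0021]
 rect ((582.2453002929688, 37.52344512939453), (101.7247543334961, 248.24107360839844), 5.7823004722595215)
[[519.0999755859375, 155.89999389648438], [544.0999755859375, -91.0999984741211], [645.4000244140625, -80.80000305175781], [620.2999877929688, 166.10000610351562]]
  pad 5.12 1014
  desk -0.9 1481
  strip 19.05 415
 wedge ((462.6604919433594, -276.6196594238281), (94.25667572021484, 58.11018371582031), 6.485016345977783) 297 20.3
  cap [505.4  45.1  32.9] 66 -47.7 20.1
```

```bash
cat > go.py <<'E'
import sys; from h import *
def rel(x,y,z,yawdeg):
    o=ctrl.get_obs(); Rc=R.from_euler('xyz',o["ee_rot"]); Rt=R.from_euler('xyz',[np.pi,0,np.radians(yawdeg)])
    print("shift m",(Rc.inv().apply(np.array([x,y,z])-o["eef_pos"])/1000).round(4),"turn deg",np.degrees((Rc.inv()*Rt).as_rotvec()).round(2))
def st():
    o=ctrl.get_obs(); print(round(o["time_s"],2),o["eef_pos"].round(1),np.degrees(o["ee_rot"]).round(2),"F",o["ft_force"].round(1),"op",round(o["opening"],1),"g",round(o["grasp_force"],1),"q",o["joints"].round(2))
if __name__=="__main__":
    st(); rel(*map(float,sys.argv[1:]))
E
python3 go.py 508.8 6.6 120 5.75
```

```text
0.1 [250.3 517.1 213.2] [-179.91   -0.    154.17] F [-0.8  0.1  0.4] op 91.0 g 0.0 q [ 1.1   0.32  1.57  0.    1.26 -0.02]
shift m [-0.4551 -0.3468  0.0937] turn deg [-4.0000e-02  1.2000e-01  1.4842e+02]
```

```bash
python3 -m handwheel '[[[-0.455,-0.347,0.03],[0,0.1,148.4]],[[-0.455,-0.347,0.03],[0,0.1,148.4]],[[-0.455,-0.347,0.03],[0,0.1,148.4]],[[-0.455,-0.347,0.03],[0,0.1,148.4]],[[-0.455,-0.347,0.03],[0,0.1,148.4]],[[-0.455,-0.347,0.03],[0,0.1,148.4]],[[-0.455,-0.347,0.03],[0,0.1,148.4]],[[-0.455,-0.347,0.03],[0,0.1,148.4]],[[-0.455,-0.347,0.03],[0,0.1,148.4]],[[-0.455,-0.347,0.03],[0,0.1,148.4]],[[-0.455,-0.347,0.03],[0,0.1,148.4]],[[-0.455,-0.347,0.03],[0,0.1,148.4]],[[-0.455,-0.347,0.094],[0,0.1,148.4]],[[-0.455,-0.347,0.094],[0,0.1,148.4]],[[-0.455,-0.347,0.094],[0,0.1,148.4]],[[-0.455,-0.347,0.094],[0,0.1,148.4]],[[-0.455,-0.347,0.094],[0,0.1,148.4]],[[-0.455,-0.347,0.094],[0,0.1,148.4]],[[-0.455,-0.347,0.094],[0,0.1,148.4]],[[-0.455,-0.347,0.094],[0,0.1,148.4]]]' -1; python3 go.py 508.8 6.6 24 5.75
```

```text
time_s: 2.1
eef_pos: [508.7, 7.0, 119.7]
ee_rot: [-3.14, 0.0, 0.102]
ft_force: [-0.8, -0.5, 0.3]
opening: 0.2
grasp_force: 0.0
2.1 [508.7   7.  119.7] [-1.7992e+02  1.0000e-02  5.8300e+00] F [-0.8 -0.5  0.3] op 0.2 g 0.0 q [-0.01  0.3   1.85  0.    0.99  1.46]
shift m [0.0001 0.0005 0.0957] turn deg [-0.08  0.01  0.08]
```

```bash
python3 -m handwheel '[[[0,0.0005,0.04],[0,0,0]],[[0,0.0005,0.08],[0,0,0]],[[0,0.0005,0.092],[0,0,0]],[[0,0.0005,0.0955],[0,0,0]],[[0,0.0005,0.0955],[0,0,0]]]'; python3 go.py 508.8 6.6 24 5.75; python3 - <<'E'
from h import *
c=cam("side"); cv2.imwrite("pics/s1.png",cv2.resize(c["img"][100:280,160:340][:,:,::-1],None,fx=3.3,fy=3.3,interpolation=cv2.INTER_CUBIC))
E
```

```text
time_s: 2.6
eef_pos: [509.7, 6.7, 25.0]
ee_rot: [-3.14, -0.001, 0.101]
ft_force: [-0.0, 0.0, -0.1]
opening: 0.6
grasp_force: 0.0
2.6 [509.7   6.7  25. ] [-1.7993e+02 -8.0000e-02  5.7900e+00] F [-0.   0.  -0.1] op 0.6 g 0.0 q [-0.01  0.42  1.96  0.    0.76  1.46]
shift m [-0.0009 -0.      0.001 ] turn deg [-0.07 -0.08  0.04]
```

View pics/s1.png

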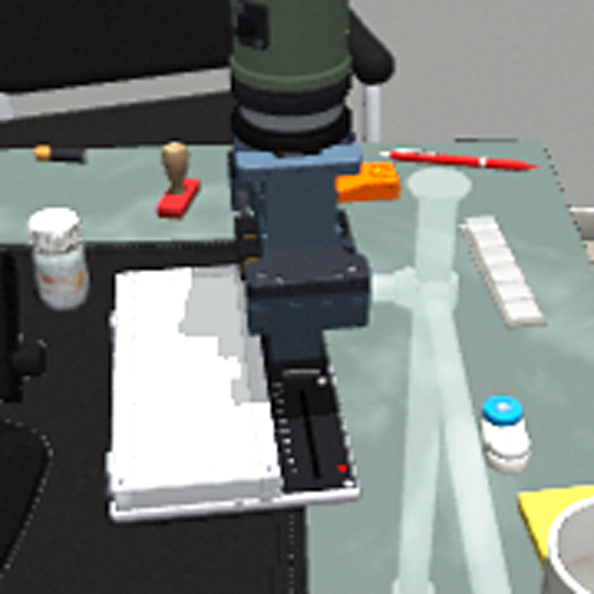

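The closed fingers sit on the strip just right of the fader cap (white line at about (298, 375) in the crop), clear of the frame. Pushing left is tool −y.

```bash
python3 -m handwheel '[[[-0.001,-0.008,0.001],[0,0,0]],[[-0.001,-0.016,0.001],[0,0,0]],[[-0.001,-0.026,0.001],[0,0,0]],[[-0.001,-0.036,0.001],[0,0,0]],[[-0.001,-0.046,0.001],[0,0,0]],[[-0.001,-0.056,0.001],[0,0,0]],[[-0.001,-0.066,0.001],[0,0,0]],[[-0.001,-0.076,0.001],[0,0,0]],[[-0.001,-0.084,0.001],[0,0,0]],[[-0.001,-0.088,0.001],[0,0,0]],[[-0.001,-0.088,0.001],[0,0,0]]]'; python3 go.py 508.8 6.6 24 5.75
```

```text
time_s: 3.75
eef_pos: [498.6, 94.8, 23.3]
ee_rot: [-3.14, 0.001, 0.101]
ft_force: [-0.4, -0.3, -0.4]
opening: 0.6
grasp_force: 0.0
3.75 [498.6  94.8  23.3] [-1.799e+02  4.000e-02  5.800e+00] F [-0.4 -0.3 -0.4] op 0.6 g 0.0 q [0.16 0.42 1.97 0.   0.75 1.63]
shift m [ 0.0013  0.0888 -0.0008] turn deg [-0.1   0.04  0.05]
```

```bash
python3 -m handwheel '[[[0,-0.003,0],[0,0,0]],[[0,-0.006,0],[0,0,0]],[[0,-0.008,0],[0,0,0]],[[0,-0.010,0],[0,0,0]],[[0,-0.010,0],[0,0,0]]]'; python3 - <<'E'
from h import *
c=cam("side"); np.savez("s2.npz",**c); cv2.imwrite("pics/s2.png",cv2.resize(c["img"][150:270,220:320][:,:,::-1],None,fx=4,fy=4,interpolation=cv2.INTER_CUBIC))
E
```

```text
time_s: 4.25
eef_pos: [497.8, 104.2, 23.4]
ee_rot: [-3.14, 0.0, 0.101]
ft_force: [-0.3, -0.1, 0.3]
opening: 0.5
grasp_force: 0.3
```

View pics/s2.png

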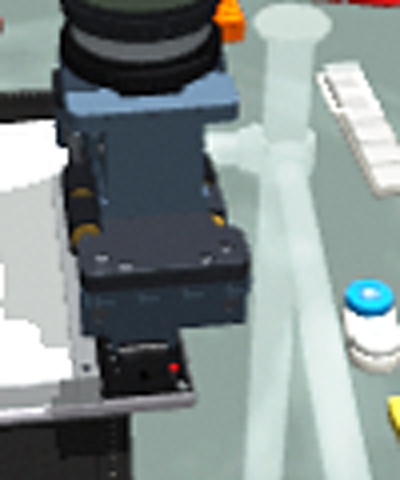

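The cap has moved, but a few mm of slot still show beyond it at about (145, 375). I'll keep pushing until the stop gives a force.

```bash
python3 -m handwheel '[[[0,-0.002,0],[0,0,0]],[[0,-0.004,0],[0,0,0]],[[0,-0.005,0],[0,0,0]],[[0,-0.005,0],[0,0,0]]]';  python3 -m handwheel '[[[0,-0.002,0],[0,0,0]],[[0,-0.003,0],[0,0,0]],[[0,-0.003,0],[0,0,0]]]'
```

```text
time_s: 4.7
eef_pos: [497.8, 106.7, 23.6]
ee_rot: [3.139, -0.0, 0.103]
ft_force: [1.2, -11.5, 0.8]
opening: 0.5
grasp_force: 5.7
time_s: 5.0
eef_pos: [497.8, 107.0, 23.6]
ee_rot: [3.134, 0.0, 0.106]
ft_force: [1.8, -23.3, 0.7]
opening: 0.2
grasp_force: 11.3
```

The stop is reached: the force rose to 23 N and the fingers stopped moving. I'll back off, lift, and check the fader and wedge from above.

```bash
python3 -m handwheel '[[[0,0.008,0],[0,0,0]],[[0,0.012,0],[0,0,0]],[[0,0.012,-0.03],[0,0,0]],[[0,0.03,-0.08],[0,0,0]],[[0,0.08,-0.10],[0,0,0]],[[0,0.13,-0.10],[0,0,0]],[[0,0.18,-0.10],[0,0,0]],[[0,0.23,-0.10],[0,0,0]],[[0,0.23,-0.10],[0,0,0]]]' 0.3; python3 - <<'E'
from h import *
from go import st; st()
c=cam("top"); np.savez("t3.npz",**c); s=cam("side"); np.savez("s3.npz",**s)
a=cv2.resize(s["img"][170:270,220:320][:,:,::-1],None,fx=4,fy=4,interpolation=cv2.INTER_CUBIC); cv2.imwrite("pics/s3.png",a)
for n,c in(("top",dict(np.load("top0.npz"))),("top3",c),("side0",dict(np.load("side0.npz")))):
    P=cloud(c); hsv=cv2.cvtColor(c["img"],cv2.COLOR_RGB2HSV); o=cv2.inRange(hsv,(5,120,60),(20,255,255))>0
    o&=(P[:,:,0]>380)&(P[:,:,0]<530)&(P[:,:,1]<-220)&(P[:,:,1]>-320)
    q=P[o]; print(n,o.sum())
    if not o.sum(): continue
    r=cv2.minAreaRect(q[:,:2].astype(np.float32)); print(" all",r)
    th=np.radians(5.5); ex=np.array([np.cos(th),np.sin(th)]); ey=np.array([-np.sin(th),np.cos(th)])
    for f in(5,6,7,8):
        t=np.radians(f); u=q[:,:2]@[np.cos(t),np.sin(t)]; v=q[:,:2]@[-np.sin(t),np.cos(t)]
        # widths per u-slab
        sl=[(np.percentile(v[(u>=k)&(u<k+15)],[3,97])).round(1).tolist() for k in np.arange(u.min(),u.max()-14,15)]
        print(" yaw",f,"u",np.percentile(u,[1,99]).round(1),sl)
E
```

```text
time_s: 5.9
eef_pos: [521.5, -121.3, 123.7]
ee_rot: [3.141, -0.003, 0.096]
ft_force: [0.3, 0.6, -0.5]
opening: 59.0
grasp_force: 0.0
5.9 [ 521.5 -121.3  123.7] [ 1.7998e+02 -1.6000e-01  5.4800e+00] F [ 0.3  0.6 -0.5] op 59.0 g 0.0 q [-0.25  0.33  1.79  0.    1.01  1.22]
top 569
 all ((460.9482421875, -270.9886474609375), (94.2002944946289, 36.62149429321289), 5.327385425567627)
 yaw 5 u [389.2 481.3] [[-327.0, -293.1], [-326.8, -292.7], [-327.0, -292.7], [-327.1, -292.9], [-326.0, -292.9], [-326.4, -292.8]]
 yaw 6 u [383.8 475.7] [[-333.9, -300.0], [-333.9, -299.9], [-334.5, -300.1], [-334.8, -300.5], [-334.0, -300.9], [-334.6, -300.9]]
 yaw 7 u [378.2 470.1] [[-340.6, -306.7], [-340.9, -307.0], [-341.8, -307.4], [-342.4, -308.1], [-341.9, -308.8], [-342.7, -309.0]]
 yaw 8 u [372.5 464.5] [[-347.3, -313.4], [-347.7, -313.8], [-348.9, -314.6], [-349.8, -315.5], [-349.7, -316.5], [-350.7, -316.9]]
top3 0
side0 299
 all ((463.10986328125, -280.5729675292969), (94.25667572021484, 66.0677719116211), 6.485016345977783)
 yaw 5 u [390. 482.] [[-324.2, -289.0], [-320.9, -287.8], [-327.8, -287.5], [-325.9, -289.2], [-325.3, -287.5], [-325.6, -289.9]]
 yaw 6 u [384.8 476.5] [[-331.1, -295.9], [-328.1, -295.0], [-335.3, -294.9], [-333.6, -296.8], [-333.3, -295.5], [-333.7, -298.2]]
 yaw 7 u [379.5 470.8] [[-337.8, -302.6], [-335.1, -302.0], [-342.6, -302.2], [-341.2, -304.3], [-341.7, -303.4], [-341.7, -306.2]]
 yaw 8 u [374.  465.4] [[-344.5, -309.2], [-342.0, -308.9], [-349.8, -309.4], [-348.6, -311.7], [-349.5, -311.2], [-349.7, -314.1]]
```

View pics/s3.png

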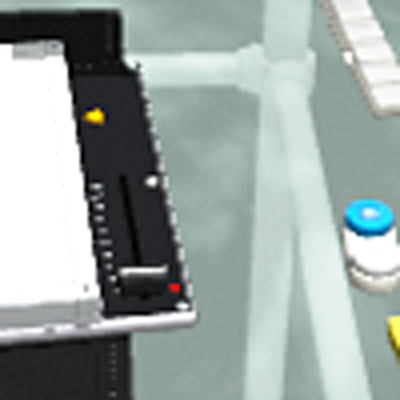

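The fader cap is now at the left end, next to the red off mark at about (145, 275) in the crop. Next is the wedge.

```bash
python3 go.py 428.6 -274 50 5.3
```

```text
6.0 [ 520.6 -117.7  123.2] [-1.7988e+02 -5.0000e-02  5.6000e+00] F [-0.3 -0.3 -0.2] op 59.3 g 0.0 q [-0.25  0.33  1.79  0.    1.02  1.23]
shift m [-0.1069  0.1467  0.0728] turn deg [-0.12 -0.05  0.3 ]
```

```bash
python3 -m handwheel '[[[-0.02,0.028,0.01],[0,0,0.3]],[[-0.045,0.06,0.03],[0,0,0.3]],[[-0.07,0.095,0.05],[0,0,0.3]],[[-0.095,0.13,0.07],[0,0,0.3]],[[-0.107,0.147,0.073],[-0.1,0,0.3]],[[-0.107,0.147,0.073],[-0.1,0,0.3]],[[-0.107,0.147,0.073],[-0.1,0,0.3]],[[-0.107,0.147,0.095],[-0.1,0,0.3]],[[-0.107,0.147,0.11],[-0.1,0,0.3]],[[-0.107,0.147,0.117],[-0.1,0,0.3]],[[-0.107,0.147,0.118],[-0.1,0,0.3]],[[-0.107,0.147,0.118],[-0.1,0,0.3]]]'; python3 go.py 428.6 -274 2.5 5.3
```

```text
time_s: 7.2
eef_pos: [429.7, -273.3, 5.5]
ee_rot: [3.141, -0.001, 0.097]
ft_force: [0.1, -0.5, 0.4]
opening: 59.7
grasp_force: 0.0
7.2 [ 429.7 -273.3    5.5] [ 1.7995e+02 -7.0000e-02  5.5500e+00] F [ 0.1 -0.5  0.4] op 59.7 g 0.0 q [-0.59  0.45  1.98  0.    0.71  0.88]
shift m [-0.0011  0.0006  0.003 ] turn deg [ 0.05 -0.07  0.25]
```

```bash
python3 -m handwheel '[[[-0.001,0.0005,0.003],[0,0,0]],[[-0.001,0.0005,0.003],[0,0,0]],[[-0.001,0.0005,0.003],[0,0,0]]]'; python3 -m handwheel '[[[0,0,0],[0,0,0]],[[0,0,0],[0,0,0]],[[0,0,0],[0,0,0]],[[0,0,0],[0,0,0]],[[0,0,0],[0,0,0]],[[0,0,0],[0,0,0]],[[0,0,0],[0,0,0]]]' -1; python3 go.py 428.6 -274 60 5.75
```

```text
time_s: 7.5
eef_pos: [427.9, -274.5, 2.3]
ee_rot: [3.141, -0.001, 0.095]
ft_force: [-0.6, 0.4, -0.4]
opening: 59.1
grasp_force: 0.0
time_s: 8.2
eef_pos: [427.8, -274.5, 2.1]
ee_rot: [3.141, -0.0, 0.096]
ft_force: [-1.4, -0.0, 1.2]
opening: 35.8
grasp_force: 30.0
8.2 [ 427.8 -274.5    2.1] [ 1.7997e+02 -2.0000e-02  5.4700e+00] F [-1.4 -0.   1.2] op 35.8 g 30.0 q [-0.59  0.45  1.99 -0.    0.7   0.88]
shift m [ 0.0008 -0.0004 -0.0579] turn deg [ 0.03 -0.02 -0.28]
```

```bash
python3 -m handwheel '[[[0,0,-0.01],[0,0,0]],[[0,0,-0.03],[0,0,0]],[[0,0,-0.058],[0,0,-0.3]],[[0,0,-0.058],[0,0,-0.3]]]'; python3 go.py 442.9 -42.3 50 5.75
```

```text
time_s: 8.6
eef_pos: [430.1, -275.9, 63.6]
ee_rot: [3.136, -0.006, 0.101]
ft_force: [-0.7, -0.0, -0.5]
opening: 36.0
grasp_force: 30.0
8.6 [ 430.1 -275.9   63.6] [179.7   -0.37   5.77] F [-0.7 -0.  -0.5] op 36.0 g 30.0 q [-0.59  0.36  1.93  0.    0.84  0.88]
shift m [ 0.0361 -0.2312  0.0126] turn deg [ 0.3  -0.37  0.02]
```

```bash
python3 -m handwheel '[[[0.004,-0.02,0],[0,0,0]],[[0.01,-0.055,0],[0,0,0]],[[0.017,-0.095,0],[0,0,0]],[[0.023,-0.135,0],[0,0,0]],[[0.029,-0.175,0],[0,0,0]],[[0.034,-0.21,0.005],[0,0,0]],[[0.0375,-0.23,0.01],[0,0,0]],[[0.0375,-0.23,0.01],[0,0,0]],[[0.0375,-0.23,0.01],[0,0,0]],[[0.0375,-0.23,0.01],[0,0,0]]]'; cat > look.py <<'E'
import sys; from h import *; from go import st
from meas import frame
st()
for n in("top","side"):
    c=cam(n); np.savez(f"{sys.argv[1]}_{n}.npz",**c)
    P=cloud(c); hsv=cv2.cvtColor(c["img"],cv2.COLOR_RGB2HSV); o=cv2.inRange(hsv,(5,120,60),(20,255,255))>0
    o&=(P[:,:,0]>400)&(P[:,:,0]<600)&(P[:,:,1]<60)&(P[:,:,1]>-120)&(P[:,:,2]<90)
    q=P[o]; d=q[:,:2]-[559.3,29.7]; t=np.radians(5.75); bx=d@[np.cos(t),np.sin(t)]; by=d@[-np.sin(t),np.cos(t)]
    print(n,o.sum(),"box x",np.percentile(bx,[1,97,99,100]).round(1),"y of front",np.percentile(by[bx>np.percentile(bx,70)],[3,97]).round(1),"all y",np.percentile(by,[2,98]).round(1))
    D=P[:,:,:2]-[559.3,29.7]; X=D@[np.cos(t),np.sin(t)]; Y=D@[-np.sin(t),np.cos(t)]
    for a in(-22,0,25,50):
        k=(X>a)&(X<a+20)&(Y>25)&(Y<110)&(abs(P[:,:,2]-40)<12)&(c["img"].min(2)>150); print("   frame x",a+10,"z",P[k][:,2].mean().round(2),k.sum())
E
python3 look.py a
```

```text
time_s: 9.6
eef_pos: [442.1, -42.6, 50.0]
ee_rot: [3.141, -0.001, 0.1]
ft_force: [-0.5, 0.2, -1.3]
opening: 35.7
grasp_force: 30.0
9.6 [442.1 -42.6  50. ] [ 1.7996e+02 -3.0000e-02  5.7300e+00] F [-0.5  0.2 -1.3] op 35.7 g 30.0 q [-0.12  0.3   2.08 -0.    0.76  1.35]Traceback (most recent call last):
  File "look.py", line 9, in <module>
    print(n,o.sum(),"box x",np.percentile(bx,[1,97,99,100]).round(1),"y of front",np.percentile(by[bx>np.percentile(bx,70)],[3,97]).round(1),"all y",np.percentile(by,[2,98]).round(1))
                            ~~~~~~~~~~~~~^^^^^^^^^^^^^^^^^^
    return _quantile_unchecked(
        a, q, axis, out, overwrite_input, method, keepdims, weights)
    return _ureduce(a,
                    func=_quantile_ureduce_func,
    ...<5 lines>...
                    overwrite_input=overwrite_input,
                    method=method)
    r = func(a, **kwargs)
    result = _quantile(arr,
                       quantiles=q,
    ...<2 lines>...
                       out=out,
                       weights=wgt)
    slices_having_nans = np.isnan(arr[-1, ...])
                                  ~~~^^^^^^^^^
IndexError: index -1 is out of bounds for axis 0 with size 0
```

```bash
sed -i 's/^    print(n,o.sum(),/    if o.sum()>5: print(n,o.sum(),/' look.py; python3 look.py a; python3 - <<'E'
from h import *
s=dict(np.load("a_side.npz")); cv2.imwrite("pics/s4.png",cv2.resize(s["img"][140:270,190:340][:,:,::-1],None,fx=4.4,fy=4.4,interpolation=cv2.INTER_CUBIC))
E
```

```text
9.65 [442.2 -42.7  50.1] [ 1.7996e+02 -4.0000e-02  5.7000e+00] F [0.3 0.  0.1] op 35.7 g 30.0 q [-0.12  0.3   2.08 -0.    0.76  1.35]
   frame x -12 z 38.22 268
   frame x 10 z 37.91 273
   frame x 35 z 37.8 267
   frame x 60 z 38.23 272
side 355 box x [-109.2  -44.9  -43.4  -36.6] y of front [-111.6  -40.2] all y [-97.1 -39.4]
   frame x -12 z 38.51 245
   frame x 10 z 37.87 241
   frame x 35 z 37.86 242
   frame x 60 z 38.5 242
```

View pics/s4.png

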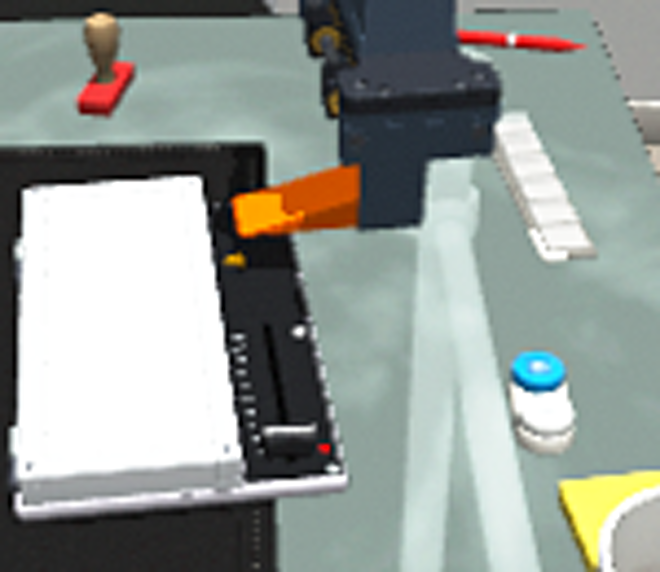

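The wedge is held level in front of the notch, with its tip at box x ≈ −43 and its left side at y ≈ −40, as expected. The fader is at off. I'll lower it onto the strip.

```bash
python3 -m handwheel '[[[0,0,0.01],[0,0,0]],[[0,0,0.02],[0,0,0]],[[0,0,0.026],[0,0,0]],[[0,0,0.027],[0,0,0]],[[0,0,0.027],[0,0,0]],[[0,0,0.027],[0,0,0]]]'; for i in 1 2; do python3 -m handwheel '[[[0,0,0.0005],[0,0,0]],[[0,0,0.001],[0,0,0]],[[0,0,0.001],[0,0,0]],[[0,0,0.001],[0,0,0]]]' | sed -n '2p;4p'; done
```

```text
time_s: 10.35
eef_pos: [442.1, -41.8, 23.0]
ee_rot: [3.141, -0.0, 0.101]
ft_force: [0.7, 0.6, -1.6]
opening: 35.7
grasp_force: 30.0
eef_pos: [442.0, -41.8, 22.0]
ft_force: [0.1, -0.3, -1.1]
eef_pos: [442.4, -41.8, 21.4]
ft_force: [-1.2, -0.4, 5.5]
```

```bash
python3 -m handwheel '[[[0.002,0,0],[0,0,0]],[[0.004,0,0],[0,0,0]],[[0.007,0,0],[0,0,0]],[[0.010,0,0],[0,0,0]],[[0.013,0,0],[0,0,0]],[[0.016,0,0],[0,0,0]],[[0.018,0,0],[0,0,0]],[[0.02,0,0],[0,0,0]],[[0.02,0,0],[0,0,0]]]'; python3 look.py b;  python3 -m handwheel '[[[0.001,0,0],[0,0,0]],[[0.002,0,0],[0,0,0]],[[0.003,0,0],[0,0,0]],[[0.004,0,0],[0,0,0]],[[0.004,0,0],[0,0,0]]]'
```

```text
time_s: 12.05
eef_pos: [462.7, -39.9, 21.6]
ee_rot: [3.141, -0.002, 0.101]
ft_force: [-0.9, -0.3, 6.1]
opening: 35.8
grasp_force: 30.0
12.05 [462.7 -39.9  21.6] [ 1.7996e+02 -1.1000e-01  5.7700e+00] F [-0.9 -0.3  6.1] op 35.8 g 30.0 q [-0.11  0.37  2.07 -0.    0.7   1.36]
   frame x -12 z 38.3 274
   frame x 10 z 37.8 273
   frame x 35 z 37.92 268
   frame x 60 z 38.12 273
side 302 box x [-87.  -30.8 -29.7 -28.9] y of front [-74.6 -39.3] all y [-75.3 -38.5]
   frame x -12 z 38.51 247
   frame x 10 z 38.07 241
   frame x 35 z 37.97 241
   frame x 60 z 38.5 242
time_s: 12.65
eef_pos: [465.4, -39.5, 21.7]
ee_rot: [3.141, 0.001, 0.101]
ft_force: [-3.9, -0.8, 10.7]
opening: 35.9
grasp_force: 30.0
```

```bash
for i in 1 2; do python3 -m handwheel '[[[0.001,0,0],[0,0,0]],[[0.002,0,0],[0,0,0]],[[0.003,0,0],[0,0,0]],[[0.004,0,0],[0,0,0]],[[0.004,0,0],[0,0,0]],[[0.004,0,0],[0,0,0]]]' | sed -n '2,4p'; python3 look.py c$i; done
```

```text
eef_pos: [467.2, -39.1, 21.8]
ee_rot: [3.142, 0.005, 0.101]
ft_force: [-7.1, -0.9, 16.6]
13.25 [467.2 -39.1  21.8] [180.     0.28   5.8 ] F [-7.1 -0.9 16.6] op 35.7 g 30.0 q [-0.11  0.38  2.06 -0.    0.71  1.36]
   frame x -12 z 38.47 267
   frame x 10 z 37.97 270
   frame x 35 z 37.8 270
   frame x 60 z 38.32 273
side 284 box x [-82.2 -30.6 -29.7 -28.9] y of front [-75.  -38.4] all y [-75.6 -38.3]
   frame x -12 z 38.63 245
   frame x 10 z 38.0 241
   frame x 35 z 38.01 243
   frame x 60 z 38.57 241
eef_pos: [470.9, -38.6, 21.8]
ee_rot: [-3.141, 0.005, 0.101]
ft_force: [-8.9, -1.0, 16.8]
13.95 [470.9 -38.6  21.8] [-179.99    0.31    5.8 ] F [-8.9 -1.  16.8] op 35.7 g 30.0 q [-0.11  0.38  2.05 -0.    0.72  1.37]
   frame x -12 z 39.46 275
   frame x 10 z 38.47 270
   frame x 35 z 38.27 272
   frame x 60 z 38.44 275
side 271 box x [-78.2 -30.4 -29.5 -28.6] y of front [-73.4 -37.8] all y [-74.3 -35.5]
   frame x -12 z 39.53 242
   frame x 10 z 38.64 241
   frame x 35 z 38.37 242
   frame x 60 z 38.69 242
```

```bash
python3 -m handwheel '[[[0.001,0,-0.0002],[0,0,0]],[[0.002,0,-0.0004],[0,0,0]],[[0.003,0,-0.0004],[0,0,0]],[[0.004,0,-0.0004],[0,0,0]],[[0.005,0,-0.0004],[0,0,0]],[[0.006,0,-0.0004],[0,0,0]],[[0.006,0,-0.0004],[0,0,0]],[[0.006,0,-0.0004],[0,0,0]]]' | sed -n '2,4p'; python3 look.py d
```

```text
eef_pos: [476.5, -38.0, 21.9]
ee_rot: [-3.141, 0.006, 0.101]
ft_force: [-8.4, -0.8, 15.0]
14.85 [476.5 -38.   21.9] [-179.99    0.36    5.8 ] F [-8.4 -0.8 15. ] op 35.4 g 30.0 q [-0.1   0.39  2.03 -0.    0.73  1.37]
   frame x -12 z 40.58 271
   frame x 10 z 39.39 270
   frame x 35 z 39.05 265
   frame x 60 z 38.67 271
side 240 box x [-72.8 -29.9 -29.  -28.3] y of front [-74.8 -37.7] all y [-75.  -37.7]
   frame x -12 z 40.62 241
   frame x 10 z 39.65 240
   frame x 35 z 39.0 246
   frame x 60 z 38.85 240
```

```bash
python3 -m handwheel '[[[0.001,0,-0.0001],[0,0,0]],[[0.002,0,-0.0002],[0,0,0]],[[0.003,0,-0.0002],[0,0,0]],[[0.004,0,-0.0002],[0,0,0]],[[0.005,0,-0.0002],[0,0,0]],[[0.005,0,-0.0002],[0,0,0]],[[0.005,0,-0.0002],[0,0,0]],[[0.005,0,-0.0002],[0,0,0]]]' | sed -n '2,6p'; python3 look.py e; python3 - <<'E'
from h import *
t=np.radians(5.75)
for n in("top","side"):
    r=[]
    for a in("a","d","e"):
        c=dict(np.load(f"{a}_{n}.npz")); P=cloud(c); D=P[:,:,:2]-[559.3,29.7]; X=D@[np.cos(t),np.sin(t)]; Y=D@[-np.sin(t),np.cos(t)]
        k=(X>-24)&(X<73)&(Y>20)&(Y<115)&(abs(P[:,:,2]-40)<9)&(c["img"].min(2)>150)
        if a=="a": Z0=P[:,:,2]; k0=k
        k&=k0; d=P[:,:,2]-Z0; l=(76.5-X)[k]/104
        r.append((float((d[k]*l).sum()/(l*l).sum()),int(k.sum())))
    print(n,"front rise",r)
s=dict(np.load("e_side.npz")); cv2.imwrite("pics/s5.png",cv2.resize(s["img"][140:270,190:340][:,:,::-1],None,fx=4.4,fy=4.4,interpolation=cv2.INTER_CUBIC))
E
```

```text
eef_pos: [481.3, -37.5, 22.0]
ee_rot: [-3.141, 0.007, 0.101]
ft_force: [-8.7, -0.8, 14.4]
opening: 35.8
grasp_force: 30.0
15.75 [481.3 -37.5  22. ] [-179.98    0.39    5.8 ] F [-8.7 -0.8 14.4] op 35.8 g 30.0 q [-0.1   0.39  2.02 -0.    0.73  1.37]
   frame x -12 z 41.82 272
   frame x 10 z 40.38 272
   frame x 35 z 39.22 272
   frame x 60 z 38.78 269
side 217 box x [-68.2 -29.5 -28.2 -26.2] y of front [-74.1 -38.5] all y [-73.8 -37.9]
   frame x -12 z 41.76 243
   frame x 10 z 40.59 242
   frame x 35 z 39.58 246
   frame x 60 z 39.06 242
top front rise [(0.0, 1468), (2.781852833360633, 1443), (4.069587967956187, 1441)]
side front rise [(0.0, 1318), (2.637737960941744, 1281), (4.0019261042815515, 1273)]
```

View pics/s5.png

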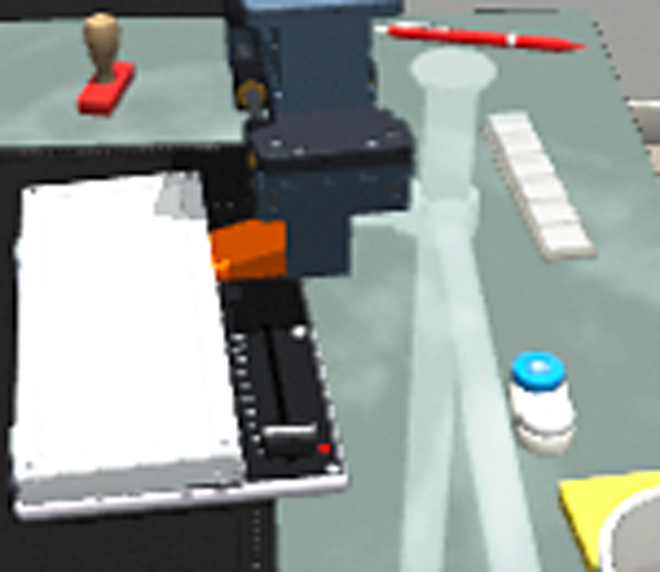

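The frame is up about 4.0 mm in both views. The wedge is in the notch and still gripped, the fader is at off, and the other things look untouched. I'll do a short hold to confirm it's steady, then hand in.

```bash
python3 -m handwheel '[[[0,0,0],[0,0,0]],[[0,0,0],[0,0,0]],[[0,0,0],[0,0,0]],[[0,0,0],[0,0,0]],[[0,0,0],[0,0,0]]]' && python3 - <<'E'
from h import *
print(ctrl.get_obs()["wrist_torque"].round(2)); print(ctrl.hand_in())
E
```

```text
time_s: 16.35
eef_pos: [481.3, -37.5, 22.0]
ee_rot: [-3.141, 0.007, 0.101]
ft_force: [-8.3, -1.3, 14.9]
opening: 35.7
grasp_force: 30.0
[-0.21  1.81  0.01]
the job is handed in; nothing more can be done
None
```

The job is handed in at 16.4 s: the fader is at its off stop, and the gripped wedge in the pry notch holds the frame up about 4.0 mm as measured in both cameras; the arm presses the wedge onto the base with about 15 N, and I inferred that it lies flat from forces and geometry rather than seeing it.

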